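# Square the grating plate up in the tray corner and fit it to the grater box

### The arm

A 6-joint arm with a two-finger parallel gripper is mounted at the origin on a cart in front of the work surface, level with it; the furniture and walls round the work are solid. World frame = base frame: x ahead of the robot, y to its left, z up, the work surface at z = 0. Lengths are in m, angles in rad, forces in N, time in s.
With the tool pointing down it reaches from about 0.325 to 0.9 m from the base axis. Payload 6.1 kg.
Tool frame: the origin (TCP) lies between the finger pads; the fingertips stand 14 mm ahead of it and the grasp point (between the pads) lies 5 mm behind it; z points along the fingers, y is the line along which they close (so a half turn about z gives the same grasp; the last joint's range is limited). The gripper opens to 87 mm and grips with 3 to 60 N. Pads are 19 mm wide; open, the fingers measure 117 mm over their backs; the gripper's body (75 mm by 190 mm) begins 51 mm behind the grasp point.
Start: joints at [-1.438, 0.22, 1.526, -0, 1.395, -0.126], TCP at [0.16, -0.604, 0.237] pointing down, gripper open.
Joint ranges: [-2.98, 2.98], [-0.91, 2.08], [0.09, 2.57], [-1.24, 4.39], [0.2, 2.65], [-2.68, 2.68]. Speed limits (rad/s): [2.57, 2.57, 3.01, 3.14, 3.14, 3.14].

### API

Orientations are given as [roll, pitch, yaw] about the fixed x, y, z axes, in that order (R = Rz(yaw) Ry(pitch) Rx(roll)).
In Python, from bench import monitor, optics, finish_job gives the robot as it stands.
- The arm moves only by the tool play_rows, never from a script. Its argument "plan" is a list of rows, each a list of 7 numbers: the turn, a rotation vector about the world's x, y, z in rad, then the shift along the world's x, y, z in cm, then the finger opening in cm, from 0 to 8.7. In form: [[rx, ry, rz, tx, ty, tz, fingers], ...]. A call has 1 to 8 rows; each row shifts and turns the commanded pose from where the row before left it; what a row does not reach is not made up. A row lasts 1/8 s, in which the tool goes at most 62.5 mm and 10.7 degrees, less where a joint would pass 70% of its speed; a pose out of reach is approached as far as the arm can. A call with a gripper value outside its range is refused whole. The fingers move at their own pace and stop on an object; the grip force is fixed at half the most. Time passes only in rows, so rows that do not move let the fingers close. It gives the time, the measured TCP pose, the force, the opening and the grip force at its end, in the units of the state.
- monitor.read_state(): the state, without advancing time (a new reading comes with each control period).
- optics.grab_frame(name): name is "scene" or "side" or "wrist"; returns (picture, depth): 400x640x3 uint8, red, green, blue; 400x640 float32, m along the optical axis (not along the pixel's ray), 0 where there is no reading.
- optics.get_calibration(name): a dict with "fov_y" (degrees; the focal length in pixels is half the picture's height over the tangent of half this angle, whatever the lens; pixels are square), "cx", "cy" (the principal point, pixels), "world_to_cam" (4x4, takes a point from world to camera coordinates). Camera axes: x right, y up, looking along -z (the intrinsics and any distortion apply to the point x, -y, -z); pixel columns grow to the right and rows downward; lengths in m; the calibration is good to about 2 mm. A picture is of the moment at which its call begins: read the wrist's pose just before it. get_calibration takes no time and is no camera call; for the wrist camera it gives the pose at the moment of the call.
- finish_job(): hands the job in; it is judged then, once.
The state is a dict: "t": time; "joints": joint angles; "qvel": joint speeds; "effort": joint torques, N m; "tool_pos": TCP position; "tool_rot": TCP orientation; "force": force on the tool from outside, world axes, zero at the start; "torque": the same for the moment, N m; "width": finger opening in m; "gripper_force": force on a finger pad.
Only numpy, scipy, OpenCV 4.12 (cv2) and the standard library are available. Lean on these libraries where they do the work, as an engineer would, in place of code of your own. Each camera call takes 0.05 s, during which the arm holds its last target. There are 200 camera calls.

### The job

Put the washed grater back together. Slide the steel grating plate across the draining tray, without lifting it, into the corner between the tray's two raised lips so that it lies square and snug against both; then pinch it at the finger slots there, lift it straight up, and set it gently (not dropped) into the rebate on top of the grater box so that it lies flat and flush. Leave the box standing about where it is and do not disturb the small white ramekin and the food tin nearby.

Things in the scene. Friction and masses are not known exactly. Their poses are not given: they have to be found in the camera images.
- grating_plate: loose flat stainless grating plate, 60 (x) x 110 (y) x 6 (z) mm, about 0.15 kg; 1 mm rasp bumps on top, smooth straight edges, corners rounded to 8 mm radius. Origin: centre of its underside; z up, y along its long side; a half turn about z makes no difference. It starts flat on the tray floor, off the lips, up to 25 degrees out of square with the tray
- drain_tray: low white plastic draining tray, fixed, 170 (x) x 200 (y) mm, floor 10 mm above the table (thin dark lines on it are flush). Origin: centre of its underside, x to its back, y to its left. Only two sides have a lip, 8 mm thick, 12 mm above the floor: the back (inner face x = +77 mm) and the left (inner face y = +92 mm); front and right are open
- tray_corner (a point): inner corner where the two lips of the tray meet, at floor height; same axes as the tray. The back lip's short piece beside this corner runs straight from here to y = 75 mm (tray frame) and then bends outwards to the slot (y = 61) as a lead-in for the sliding plate; beyond the slot the lip runs on from y = 13 to the right edge
- tray_home (a point): where the plate's origin lies when the plate is home in the corner, long side along the back lip: tray frame x 47, y 37, z 10 mm (floor); tray axes. Finger slots 48 mm wide (y 13 to 61), cut through to the table, lie at the middle of both its long edges: in the floor (x -19 to +23) and through floor and back lip (x 71 to the rear edge, 85)
- grater_box: loose beech-wood open-topped catch box, 86 (x) x 136 (y) x 70 (z) mm, 0.9 kg, upright. Origin: centre of its underside, y along its long side; a half turn makes no difference. Its top has a rebate 64.6 x 114.6 mm, 6 mm deep: the plate lies in it flush with the rim, 2.3 mm play all round. Mid long sides: 48 mm wide finger scoops, open from the rim down to 40 mm above the table
- box_seat (a point): centre of the ledge of the rebate, 64 mm above the box's underside: the plate's origin lies here when it is seated; same axes as the box
- ramekin: small white ramekin, 65 mm wide, 40 mm high, bystander, loose. Origin: centre of its underside
- food_tin: low round food tin with a dark blue printed label, 75 mm wide, 58 mm high, bystander, loose. Origin: centre of its underside
There are look-alikes about, which are no part of the job. Several things have the shape of the grating_plate; the one meant has the colours described above.

How it is judged:
By the outcome, as a careful person would: the job done as asked, in the order asked, and still so for the second after the job is handed in, with the robot touching nothing.
It also fails if it takes over 64 s, if anything falls off the work surface, if the arm or the gripper's body presses on something with over 40 N, if the wrist force passes 120 N, or if a joint passes its speed limit or range.

## Working session

There is one attempt and no reset: what is moved stays moved. The work goes in short steps, Python scripts to look and compute and a tool call to move; the robot and the scene stay as the last step left them, time stands still between calls to the robot, and variables do not carry over. Pictures are saved under pics/ and viewed, at most 10 in all, crops included, and the job is handed in when it is done.

Besides the shell and the picture viewer there is one more tool, called after ">>>" in YAML: its name, and indented under it one key for each argument. play_rows: Moves the arm, as the interface text tells. Its arguments: {"type":"object","properties":{"plan":{"type":"array","items":{"type":"array","items":{"type":"number"}}}},"required":["plan"]}

```bash
ls; mkdir -p pics; python3 - <<'E'
from bench import monitor, optics
import cv2,numpy as np
print(monitor.read_state())
for n in ["scene","side"]:
    im,d=optics.grab_frame(n); cv2.imwrite(f"pics/{n}0.png",im[:,:,::-1]); np.savez(f"pics/{n}0.npz",im=im,d=d)
    c=optics.get_calibration(n); print(n,c)
    print((d>0).mean())
print(optics.get_calibration("wrist"))
E
```

```text
pics
{'t': 0.0, 'joints': array([-1.43811869e+00,  2.21236536e-01,  1.52763041e+00, -3.40206049e-06,
        1.39471935e+00, -1.26093975e-01]), 'qvel': array([-5.50051146e-04, -1.25973520e-03,  8.83608452e-04, -3.00706865e-04,
       -1.77498553e-05,  3.82309417e-05]), 'effort': array([ 5.91872185e-05, -4.94614291e+01, -3.87376642e+01,  6.98763295e-02,
        5.71559637e-02, -1.14436784e-04]), 'tool_pos': array([ 0.15985071, -0.6035807 ,  0.23542059]), 'tool_rot': array([-3.13961442e+00, -2.47398852e-04,  2.58771963e-01]), 'force': array([ 0.42259214, -0.15504899,  0.76995061]), 'torque': array([0.04757883, 0.00839287, 0.09067896]), 'gripper_force': 0.0, 'width': 0.0871949519107363}
scene {'fov_y': 54.48625319623489, 'cx': 319.1086311750285, 'cy': 196.00885083118257, 'world_to_cam': array([[-0.81878096, -0.57397818,  0.0121157 ,  0.44538395],
       [ 0.43985772, -0.61361622,  0.6557441 , -0.30402814],
       [-0.36894841,  0.54223997,  0.75488601, -0.94598407],
       [ 0.        ,  0.        ,  0.        ,  1.        ]])}
0.99585546875
side {'fov_y': 46.43153167755377, 'cx': 324.763857078068, 'cy': 194.3257360397728, 'world_to_cam': array([[-0.99491827, -0.10011589,  0.01069817,  0.55487995],
       [ 0.07686829, -0.6866416 ,  0.72292087, -0.09630342],
       [-0.06503006,  0.72006953,  0.69084801, -1.46422721],
       [ 0.        ,  0.        ,  0.        ,  1.        ]])}
0.99616015625
{'fov_y': 59.58248717514537, 'cx': 315.7242945993111, 'cy': 202.13770407418733, 'world_to_cam': array([[ 0.25583239, -0.96672023, -0.00133567, -0.62491217],
       [ 0.93113552,  0.24678622, -0.26848316,  0.0316948 ],
       [ 0.25987772,  0.067443  ,  0.96328345, -0.38902548],
       [ 0.        ,  0.        ,  0.        ,  1.        ]])}
```

View pics/scene0.png

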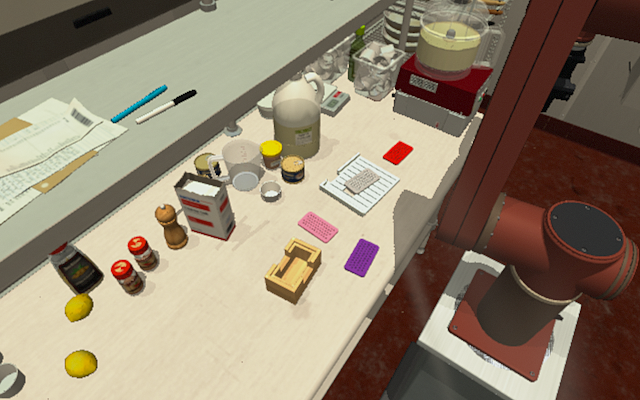

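View pics/side0.png

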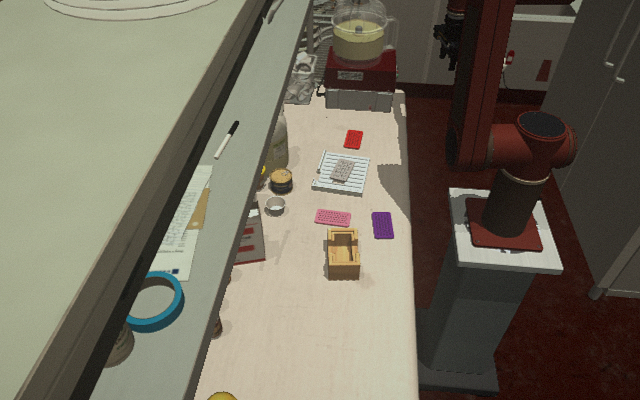

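Scene view: the grey steel plate is on the white tray at (361,181). The same-shaped pink (318,226), purple (362,257) and red (398,153) plates are decoys. The box is at (294,268), the ramekin at (270,191) and the blue-label tin at (292,168). The side view agrees: tray (341,172), box (343,254). Next I'll get rough positions and an enlarged crop.

```bash
cat > h.py <<'E'
import numpy as np, cv2
from bench import monitor, optics
def K(c): 
    f=200/np.tan(np.radians(c["fov_y"])/2); return f,c["cx"],c["cy"]
def ray(c,uv):
    f,cx,cy=K(c); uv=np.atleast_2d(uv).astype(float)
    d=np.stack([(uv[:,0]-cx)/f,-(uv[:,1]-cy)/f,-np.ones(len(uv))],1)
    M=c["world_to_cam"]; return -M[:3,:3].T@M[:3,3], d@M[:3,:3]
def plane(c,uv,z):
    o,d=ray(c,uv); return o+d*((z-o[2])/d[:,2])[:,None]
def dep(c,uv,D):
    o,d=ray(c,uv); uv=np.atleast_2d(uv).astype(int); return o+d*D[uv[:,1],uv[:,0]][:,None]
def proj(c,P):
    f,cx,cy=K(c); M=c["world_to_cam"]; q=np.atleast_2d(P)@M[:3,:3].T+M[:3,3]
    return np.stack([cx+f*q[:,0]/-q[:,2],cy-f*q[:,1]/-q[:,2]],1)
def snap(n,tag):
    c=optics.get_calibration(n); im,d=optics.grab_frame(n)
    np.savez(f"pics/{tag}.npz",im=im,d=d,M=c["world_to_cam"]); cv2.imwrite(f"pics/{tag}.png",im[:,:,::-1]); return c,im,d
E
python3 - <<'E'
from h import *
np.set_printoptions(precision=3,suppress=True)
z=np.load("pics/scene0.npz"); c=optics.get_calibration("scene")
uv=dict(plate=(361,181),tray_a=(321,183),tray_b=(362,213),tray_c=(399,183),tray_d=(364,155),box=(294,268),ram=(270,191),tin=(292,160),pink=(318,226),purple=(362,257),red=(398,153),table=(350,300),jug=(298,110),boxcarton=(205,190),boxtopL=(266,268),boxtopR=(321,255),boxtopBack=(290,241),boxtopfront=(295,283))
for k,v in uv.items(): print(k,dep(c,v,z["d"])[0])
im=z["im"][130:310,230:430]; cv2.imwrite("pics/crop0.png",cv2.resize(im,None,fx=3.3,fy=3.3,interpolation=cv2.INTER_CUBIC)[:,:,::-1])
E
```

```text
plate [ 0.514 -0.187  0.016]
tray_a [ 0.621 -0.121 -0.003]
tray_b [ 0.443 -0.074  0.021]
tray_c [ 0.418 -0.267 -0.002]
tray_d [ 0.576 -0.314 -0.002]
box [0.499 0.18  0.008]
ram [0.728 0.004 0.003]
tin [ 0.723 -0.105  0.054]
pink [0.528 0.029 0.004]
purple [0.37  0.046 0.007]
red [ 0.483 -0.382  0.007]
table [0.331 0.168 0.001]
jug [ 0.739 -0.165  0.203]
boxcarton [0.766 0.199 0.159]
boxtopL [ 0.563  0.22  -0.001]
boxtopR [0.45  0.126 0.046]
boxtopBack [0.532 0.151 0.07 ]
boxtopfront [0.45  0.236 0.063]
```

View pics/crop0.png

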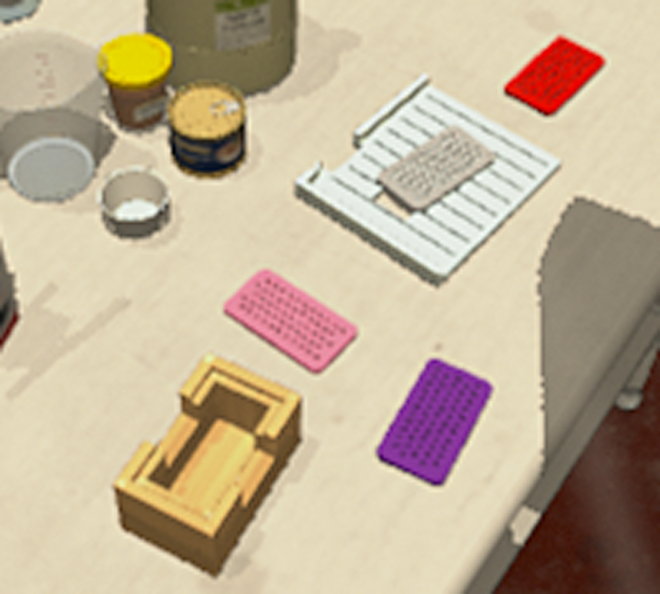

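The crop confirms it: only the grey plate lying on the tray fits. The coloured ones lie on the table. Next I'll move the wrist camera over the work for two views.

>>> play_rows:
  plan:
    - [0,0,0,2,5,0.2,8.7]
    - [0,0,0,3.2,5,0.2,8.7]
    - [0,0,0,3.2,5,0.2,8.7]
    - [0,0,0,3.2,5,0.2,8.7]
    - [0,0,0,3.2,5,0.2,8.7]
    - [0,0,0,3.2,5,0.2,8.7]
    - [0,0,0,3.2,5,0.2,8.7]
    - [0,0,0,3.2,5,0.2,8.7]

```text
t: 1.1
tool_pos: [0.4045, -0.2023, 0.2524]
tool_rot: [3.141, -0.0, 0.258]
force: [1.1, -0.1, 0.6]
width: 0.0871
gripper_force: 0.0
```

>>> play_rows:
  plan:
    - [0,0,0,3,4.5,0.2,8.7]
    - [0,0,0,2.8,3.5,0.2,8.7]
    - [0,0,0,0,0,0,8.7]
    - [0,0,0,0,0,0,8.7]

```text
t: 1.6
tool_pos: [0.4615, -0.1242, 0.256]
tool_rot: [-3.141, 0.001, 0.26]
force: [-0.3, -0.4, -0.5]
width: 0.0871
gripper_force: 0.0
```

```bash
python3 -c "
from h import *
snap('wrist','w1');print(monitor.read_state()['joints'])"
```

```text
[-4.28929376e-01 -1.51549516e-01  1.87147764e+00 -4.90583707e-04
  1.42257185e+00  8.83620863e-01]
```

>>> play_rows:
  plan:
    - [0,0,0,0,4,0,8.7]
    - [0,0,0,0,5,0,8.7]
    - [0,0,0,0,5,0,8.7]
    - [0,0,0,0,4,0,8.7]
    - [0,0,0,0,0,0,8.7]
    - [0,0,0,0,0,0,8.7]

```text
t: 2.4
tool_pos: [0.4619, 0.0545, 0.2565]
tool_rot: [3.141, 0.0, 0.258]
force: [1.0, -0.2, 0.8]
width: 0.0869
gripper_force: 0.0
```

```bash
python3 -c "
from h import *
snap('wrist','w2')"
```

```text
(no output)
```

View pics/w1.png

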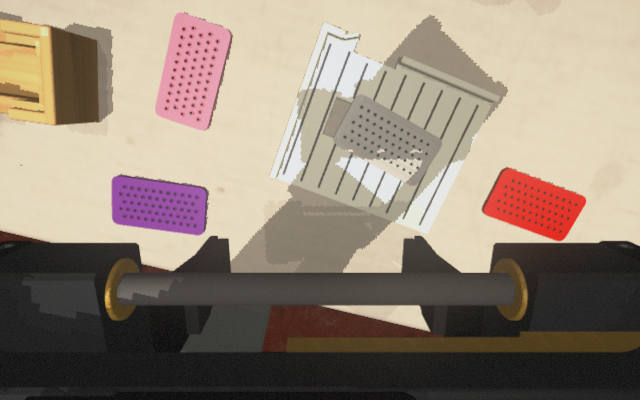

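View pics/w2.png

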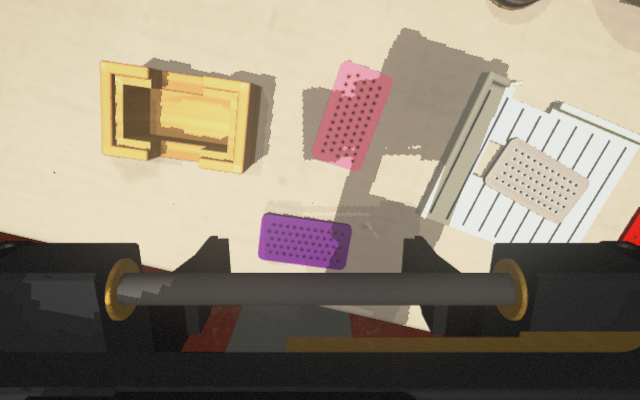

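w1: the plate (388,138) is partly shadowed on the tray, whose lip corner is at about (325,28). w2: the plate is clean at (537,180), the lip corner is near (493,78), and the box rim quad is (101,61), (258,82), (248,173), (102,156).

```bash
cat > m.py <<'E'
from h import *
np.set_printoptions(precision=4,suppress=True)
U,V=np.meshgrid(np.arange(640),np.arange(400)); UV=np.stack([U.ravel(),V.ravel()],1)
def load(tag,cam="wrist"):
    z=np.load(f"pics/{tag}.npz"); c=dict(optics.get_calibration(cam)); c["world_to_cam"]=z["M"]
    o,d=ray(c,UV); P=(o+d*z["d"].ravel()[:,None]).reshape(400,640,3); P[z["d"]==0]=np.nan
    return c,z["im"],P
def big(mask):
    n,l,s,_=cv2.connectedComponentsWithStats(mask.astype(np.uint8)); return l==1+np.argmax(s[1:,4])
def rect(xy):
    (c,s,a)=cv2.minAreaRect(xy.astype(np.float32)*1000); a=np.radians(a)
    if s[0]>s[1]: s=s[::-1]; a+=np.pi/2   # a = direction of short side
    a=(a+np.pi/2)%np.pi-np.pi/2
    return np.array(c),np.array(s),a
E
python3 - <<'E'
from m import *
for t in ["w1","w2"]:
    c,im,P=load(t); z=P[...,2]
    print(t,"cam",ray(c,[0,0])[0])
    near=np.hypot(P[...,0]-.515,P[...,1]+.185)<.09
    m=big(near&(z>.0135)&(z<.0195)&(np.ptp(im.astype(int),axis=2)<200))
    print("plate z",np.median(z[m]),"px",m.sum(),"cen",np.argwhere(m).mean(0)[::-1])
    q=plane(c,np.argwhere(m)[:,::-1],.016)[:,:2]; print(rect(q), q.mean(0))
    near=np.hypot(P[...,0]-.5,P[...,1]-.18)<.11
    m=near&(z>.064)&(z<.078)
    if m.sum()>500:
        m=big(m); print("box z",np.median(z[m]),m.sum()); q=plane(c,np.argwhere(m)[:,::-1],.07)[:,:2]; print(rect(q))
    near=np.hypot(P[...,0]-.52,P[...,1]+.19)<.17
    m=near&(z>.019)&(z<.0245)&(P[...,0]<.66); print("lip",m.sum(),np.median(z[m]))
    print("floor z",np.median(z[near&(z>.006)&(z<.0125)]),"table",np.median(z[(abs(z)<.005)]))
    for x in [m]:
        n,l,s,ce=cv2.connectedComponentsWithStats(x.astype(np.uint8))
        for i in range(1,n):
            if s[i,4]>60:
                q=plane(c,np.argwhere(l==i)[:,::-1],.022)[:,:2]; print("  lip comp",s[i,4],ce[i],rect(q))
    h=cv2.cvtColor(im,cv2.COLOR_RGB2HSV)
    m=near&(z>.006)&(z<.025); m=big(m); q=plane(c,np.argwhere(m)[:,::-1],.01)[:,:2]; print("tray all",rect(q))
E
```

```text
w1 cam [ 0.5332 -0.106   0.4028]
plate z 0.015039233676521824 px 5275 cen [386.7403 140.3875]
(array([ 515.3464, -191.9987]), array([ 59.8286, 109.7235]), np.float64(-0.23472196373187781)) [ 0.5161 -0.1913]
box z 0.06836385358208308 2371
(array([492.5172, 148.0949]), array([46.6005, 85.0805]), np.float64(-1.4545171292861263))
lip 2215 0.0206244750284873
floor z 0.008892393456770342 table -0.0012705865227303215
  lip comp 1382 [305.3589  89.911 ] (array([531.223 , -88.9462]), array([ 35.9841, 174.1038]), np.float64(1.2859998771926406))
  lip comp 833 [449.952   79.1261] (array([ 592.6089, -233.9764]), array([  7.9668, 111.394 ]), np.float64(-0.10508966819507215))
tray all (array([ 518.0612, -184.8688]), array([176.3955, 204.5193]), np.float64(-0.10537728959280024))
w2 cam [0.5334 0.0727 0.4033]
plate z 0.015123335658604853 px 4879 cen [535.9785 181.1482]
(array([ 515.4218, -190.9355]), array([ 59.9049, 111.0557]), np.float64(-0.23458507725184763)) [ 0.5161 -0.1905]
box z 0.0683754054434593 2124
(array([481.8681, 241.0773]), array([45.165 , 85.1229]), np.float64(-1.4536947451415099))
lip 1942 0.02070474888936566
floor z 0.009009303520023881 table -0.0013105386974812394
  lip comp 1269 [464.6391 134.9125] (array([531.5903, -87.5158]), array([ 36.9389, 174.2212]), np.float64(1.2862416922196198))
  lip comp 673 [599.9525 122.0015] (array([ 593.1443, -226.6064]), array([  8.0779, 101.005 ]), np.float64(-0.1043194820078206))
tray all (array([ 519.1019, -181.627 ]), array([176.7039, 201.3528]), np.float64(-0.10558741300280783))
```

```bash
python3 - <<'E'
from m import *
A=[]
for t in ["w1","w2"]:
    c,im,P=load(t); z=P[...,2]
    near=np.hypot(P[...,0]-.52,P[...,1]+.19)<.17
    m=near&(z>.019)&(z<.0245)&(P[...,0]<.66)
    q=plane(c,np.argwhere(m)[:,::-1],.022)[:,:2]*1000
    # left lip only
    a=-.105; ex=np.array([np.cos(a),np.sin(a)]); ey=np.array([-ex[1],ex[0]]); T=np.array([517.5,-183.])
    r=np.stack([(q-T)@ex,(q-T)@ey],1)
    L=r[(r[:,0]<55)&(r[:,1]>80)]; print(t,"left lip",rect(L/1000),L.min(0),L.max(0), np.percentile(L[:,1],[2,98]))
    B=r[(r[:,1]<15)]; print("back lip",rect(B/1000),np.percentile(B[:,0],[2,98]),np.percentile(B[:,1],[.5,99.5]))
    S=r[(r[:,1]<80)&(r[:,1]>40)]; print("short piece",S.min(0),S.max(0)); S=r[(r[:,1]<90)&(r[:,1]>78)]; print(np.percentile(S[:,0],[3,97]))
    # floor slot + box
    near=np.hypot(P[...,0]-.49,P[...,1]-.195)<.12
    m=near&(z>.0655)&(z<.0725); q=plane(c,np.argwhere(m)[:,::-1],.07)[:,:2]
    if t=="w2":
        print("box rim",rect(q)); 
        m=near&(z>.059)&(z<.0655); q=plane(c,np.argwhere(m)[:,::-1],.064)[:,:2]; print("ledge",m.sum(),np.median(z[m]),rect(q))
        k=proj(c,[[.49,.195,.07]]); print(k)
E
```

```text
w1 left lip (array([-14.6385,  95.8185]), array([  7.8802, 139.181 ]), np.float64(1.5693955040615148)) [-84.2267  91.7882] [54.9569 99.739 ] [92.101  99.4944]
back lip (array([ 80.038 , -42.8237]), array([  7.9668, 111.394 ]), np.float64(-8.934905457191888e-05)) [76.3823 83.8357] [-97.9514  12.3079]
short piece [76.2056 62.1157] [86.4884 79.9421]
[76.617 83.689]
w2 left lip (array([-14.7315,  97.4078]), array([  8.2319, 139.3476]), np.float64(-1.57038014838257)) [-84.4047  93.2851] [ 54.9432 101.5177] [ 93.4616 101.0977]
back lip (array([ 79.7981, -35.7075]), array([  8.078 , 100.4663]), np.float64(0.000680907287728072)) [76.0523 83.6344] [-84.2128  13.6914]
short piece [76.185  63.1123] [86.7596 79.5876]
[76.295  83.7176]
box rim (array([487.1035, 196.2165]), array([ 85.1258, 135.4501]), np.float64(0.11643703141524941))
ledge 2392 0.06272746145370722 (array([487.4936, 192.5562]), array([ 85.0526, 128.1777]), np.float64(0.12478468488496763))
[[175.8611 116.7366]]
```

>>> play_rows:
  plan:
    - [0,0,0,-0.5,4,0,8.7]
    - [0,0,0,-0.5,5,0,8.7]
    - [0,0,0,-0.5,4,0,8.7]
    - [0,0,0,0,0,0,8.7]
    - [0,0,0,0,0,0,8.7]

```text
t: 3.08
tool_pos: [0.4473, 0.1844, 0.2564]
tool_rot: [3.141, 0.0, 0.258]
force: [-0.1, -1.8, -0.0]
width: 0.087
gripper_force: 0.0
```

```bash
python3 - <<'E'
from m import *
snap("wrist","w3")
for t in ["w3","w2"]:
    c,im,P=load(t); z=P[...,2]; print("cam",ray(c,[0,0])[0],"table",np.nanmedian(z[abs(z)<.005]))
    near=np.hypot(P[...,0]-.49,P[...,1]-.195)<.12
    hsv=cv2.cvtColor(im,cv2.COLOR_RGB2HSV)
    m=near&(z>.0655)&(z<.0725); q=plane(c,np.argwhere(m)[:,::-1],.07)[:,:2]
    print("rim z",np.median(z[m]),m.sum()); 
    C,s,a=rect(q); print("rim",C,s,a)
    uvq=cv2.boxPoints(cv2.minAreaRect(np.argwhere(m)[:,::-1].astype(np.float32))); print("px quad",uvq.round(1).tolist())
    ex=np.array([np.cos(a),np.sin(a)]); ey=np.array([-ex[1],ex[0]]); r=np.stack([(q*1000-C)@ex,(q*1000-C)@ey],1)
    # rebate inner edges: rim pixels' inner boundary
    for nm,sel,ax,lo in [("x+",(r[:,0]>20)&(abs(r[:,1])>28)&(abs(r[:,1])<50),0,1),("x-",(r[:,0]<-20)&(abs(r[:,1])>28)&(abs(r[:,1])<50),0,-1),("y+",(r[:,1]>40)&(abs(r[:,0])<25),1,1),("y-",(r[:,1]<-40)&(abs(r[:,0])<25),1,-1)]:
        v=r[sel][:,ax]; print(nm,np.percentile(v,[1,99]).round(2),end=" ")
    print()
c,im,P=load("scene0","scene"); z=P[...,2]
m=(z>.075)&(P[...,0]>.55)&(abs(P[...,1]+.13)<.15); q=P[m]; print("obst minx",np.percentile(q[:,0],[0.5,2]), q[np.argsort(q[:,0])[:3]])
for nm,x,y in [("ram",.728,.0),("tin",.723,-.105)]:
    m=(np.hypot(P[...,0]-x,P[...,1]-y)<.06)&(z>.02)&(z<.062); print(nm,P[m].min(0),P[m].max(0))
E
```

```text
cam [0.5189 0.2027 0.4032] table -0.0013162051835672872
rim z 0.06861251034988133 3676
rim [486.9007 197.5817] [ 85.1478 134.7683] 0.11659525647351376
px quad [[231.5, 173.3000030517578], [245.0, 82.4000015258789], [390.6000061035156, 104.0], [377.1000061035156, 194.89999389648438]]
x+ [32.2  42.46] x- [-42.43 -31.92] y+ [56.61 67.28] y- [-67.28 -56.57] 
cam [0.5334 0.0727 0.4033] table -0.0013105386974812394
rim z 0.06851372726880425 3928
rim [487.1035 196.2165] [ 85.1258 135.4501] 0.11643703141524941
px quad [[87.30000305175781, 152.6999969482422], [100.0999984741211, 60.0], [255.39999389648438, 81.5], [242.60000610351562, 174.1999969482422]]
x+ [32.18 42.45] x- [-42.43 -31.94] y+ [56.01 67.55] y- [-67.5  -56.67] Traceback (most recent call last):
  File "<stdin>", line 16, in <module>
  File "m.py", line 5, in load
    z=np.load(f"pics/{tag}.npz"); c=dict(optics.get_calibration(cam)); c["world_to_cam"]=z["M"]
                                                                                         ~^^^^^
    raise KeyError(f"{key} is not a file in the archive") from None
KeyError: 'M is not a file in the archive'
```

```bash
python3 - <<'E'
from m import *
c=optics.get_calibration("scene"); D=np.load("pics/scene0.npz")["d"]; P=dep(c,UV,D); z=P[:,2]
m=(z>.075)&(P[:,0]>.55)&(abs(P[:,1]+.13)<.15); q=P[m]; print("obst minx",np.percentile(q[:,0],[0.5,2]), q[np.argsort(q[:,0])[:3]])
for nm,x,y in [("ram",.728,.0),("tin",.723,-.105)]:
    m=(np.hypot(P[:,0]-x,P[:,1]-y)<.06)&(z>.02)&(z<.062); print(nm,P[m].min(0),P[m].max(0))
E
```

```text
obst minx [0.6729 0.6737] [[ 0.6715 -0.2665  0.3934]
 [ 0.6716 -0.1181  0.425 ]
 [ 0.6719 -0.1262  0.3974]]
ram [ 0.6784 -0.0599  0.0201] [0.7807 0.0518 0.0613]
tin [ 0.6725 -0.1647  0.0203] [ 0.7745 -0.0529  0.0618]
```

```bash
python3 - <<'E'
from m import *
c=optics.get_calibration("scene"); D=np.load("pics/scene0.npz")["d"]; P=dep(c,UV,D); z=P[:,2]
for lo,hi in [(.06,.1),(.1,.15),(.15,.2),(.2,.25),(.25,.3),(.3,.35),(.35,.4),(.4,.5)]:
    m=(z>lo)&(z<hi)&(P[:,0]>.55)&(P[:,0]<1)&(abs(P[:,1]+.13)<.15); q=P[m]
    if m.sum()>3: i=np.argsort(q[:,0])[2]; print(lo,hi,m.sum(),q[i],UV[m][i])
E
```

```text
0.06 0.1 1115 [ 0.705  -0.2104  0.089 ] [316 136]
0.1 0.15 1001 [ 0.7057 -0.2164  0.1295] [317 125]
0.15 0.2 755 [ 0.7062 -0.2167  0.1526] [317 119]
0.2 0.25 986 [ 0.7133 -0.2157  0.2025] [315 105]
0.25 0.3 436 [ 0.7312 -0.2663  0.2556] [320  80]
0.35 0.4 330 [ 0.6721 -0.2286  0.3981] [331  46]
0.4 0.5 7988 [ 0.6721 -0.2599  0.4234] [338  32]
```

>>> play_rows:
  plan:
    - [0,0,0.13,0.8,-4,0,8.7]
    - [0,0,0.14,0.9,-5,0,8.7]
    - [0,0,0.14,0.9,-5,0,8.7]
    - [0,0,0.14,0.9,-5,0,8.7]
    - [0,0,0.14,0.9,-5,-2,8.7]
    - [0,0,0.14,0.9,-5,-3,8.7]
    - [0,0,0.14,0.9,-5,-3,8.7]
    - [0,0,0.107,0.6,-3.6,-3,8.7]

```text
t: 4.12
tool_pos: [0.5143, -0.1943, 0.1458]
tool_rot: [3.141, 0.001, 1.336]
force: [0.7, 0.5, -1.2]
width: 0.0872
gripper_force: 0.0
```

>>> play_rows:
  plan:
    - [0,0,0,0,0,-3,8.7]
    - [0,0,0,0,0,-2,8.7]
    - [0,0,0,0,0,0,8.7]
    - [0,0,0,0,0,0,8.7]

```text
t: 4.62
tool_pos: [0.5151, -0.1913, 0.0975]
tool_rot: [3.14, 0.0, 1.335]
force: [0.7, -0.1, 0.6]
width: 0.0871
gripper_force: 0.0
```

```bash
python3 - <<'E'
from h import *
s=monitor.read_state(); print(s["tool_pos"],s["tool_rot"],s["force"],s["joints"])
s=monitor.read_state(); print(s["tool_pos"],s["tool_rot"])
E
```

```text
[ 0.51513695 -0.19129151  0.09754003] [3.14038766e+00 4.42285983e-04 1.33459274e+00] [ 0.66628695 -0.09661401  0.61333399] [-4.99019538e-01  1.84635127e-01  1.84487589e+00 -1.27269064e-04
  1.11080311e+00 -2.62759796e-01]
[ 0.51513695 -0.19129151  0.09754003] [3.14038766e+00 4.42285983e-04 1.33459274e+00]
```

>>> play_rows:
  plan:
    - [0,0,0,0,0,-3,8.7]
    - [0,0,0,0,0,-2.5,8.7]
    - [0,0,0,0,0,-1,8.7]
    - [0,0,0,0,0,-0.5,8.7]
    - [0,0,0,0,0,0,8.7]
    - [0,0,0,0,0,0,8.7]

```text
t: 5.38
tool_pos: [0.5157, -0.1906, 0.0276]
tool_rot: [3.14, 0.0, 1.336]
force: [0.1, 0.2, 0.3]
width: 0.0869
gripper_force: 0.0
```

>>> play_rows:
  plan:
    - [0,0,0,0,0,-0.1,8.7]
    - [0,0,0,0,0,0,8.7]

```text
t: 5.62
tool_pos: [0.5151, -0.1902, 0.0258]
tool_rot: [3.141, 0.0, 1.336]
force: [0.0, -0.7, -0.1]
width: 0.0868
gripper_force: 0.0
```

>>> play_rows:
  plan:
    - [0,0,0,0,0,0,6.8]
    - [0,0,0,0,0,0,6.2]
    - [0,0,0,0,0,0,5.5]
    - [0,0,0,0,0,0,5.5]
    - [0,0,0,0,0,0,5.5]

```text
t: 6.25
tool_pos: [0.515, -0.1902, 0.0255]
tool_rot: [3.141, -0.0, 1.336]
force: [0.2, -0.8, -0.9]
width: 0.0591
gripper_force: 30.0
```

>>> play_rows:
  plan:
    - [0,0,0.02,0.4,0.5,0,5.5]
    - [0,0,0.03,0.6,0.9,0,5.5]
    - [0,0,0.03,0.7,1,0,5.5]
    - [0,0,0.03,0.7,0.9,0,5.5]
    - [0,0,0.02,0.5,0.6,0,5.5]
    - [0,0,0,0,0,0,5.5]
    - [0,0,0,0,0,0,5.5]

```text
t: 7.12
tool_pos: [0.5441, -0.1509, 0.0255]
tool_rot: [3.141, -0.0, 1.466]
force: [1.9, 2.0, -1.1]
width: 0.0591
gripper_force: 30.0
```

```bash
python3 - <<'E'
from m import *
s=monitor.read_state(); print(s["tool_pos"],s["tool_rot"],s["force"])
a=-.105; ex=np.array([np.cos(a),np.sin(a)]); ey=np.array([-ex[1],ex[0]]); T=np.array([516.5,-182.7])
d=s["tool_pos"][:2]*1000-T; print("tool in tray",d@ex,d@ey)
c,im,D=snap("wrist","w4"); c,im,P=load("w4"); z=P[...,2]
near=np.hypot(P[...,0]-s["tool_pos"][0],P[...,1]-s["tool_pos"][1])<.09
m=big(near&(z>.0128)&(z<.018)); q=plane(c,np.argwhere(m)[:,::-1],.016)[:,:2]*1000
r=np.stack([(q-T)@ex,(q-T)@ey],1); print("plate z",np.median(z[m]),rect(r/1000),np.percentile(r[:,1],[1,99]))
E
```

```text
[ 0.5441 -0.1509  0.0255] [ 3.1414 -0.0004  1.4658] [ 1.923   2.0135 -1.0894]
tool in tray 24.11600624861958 34.54142776691469
plate z 0.014909337735825146 (array([24.7371, 57.9306]), array([59.8439, 77.2188]), np.float64(-1.570593527354216)) [28.5465 86.9575]
```

View pics/w4.png

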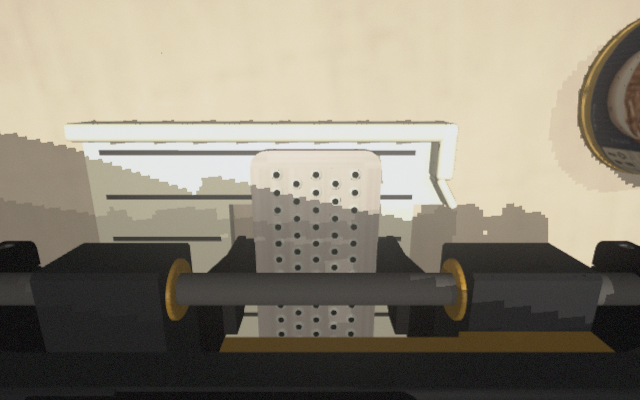

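w4: the plate is held square. Its far edge (row 150) is about 5 mm short of the left lip, and the back lip is to the right (column 445). I'll slide it along to the back lip next, then the left lip.

>>> play_rows:
  plan:
    - [0,0,0,0.5,-0.05,0,5.5]
    - [0,0,0,0.7,-0.07,0,5.5]
    - [0,0,0,0.6,-0.07,0,5.5]
    - [0,0,0,0.3,-0.03,0,5.5]
    - [0,0,0,0,0,0,5.5]

```text
t: 7.8
tool_pos: [0.5654, -0.1536, 0.0255]
tool_rot: [3.141, 0.0, 1.466]
force: [-0.1, -0.8, 1.9]
width: 0.0591
gripper_force: 30.0
```

>>> play_rows:
  plan:
    - [0,0,0,0.1,-0.01,0,5.5]
    - [0,0,0,0,0,0,5.5]

```text
t: 8.05
tool_pos: [0.5658, -0.1536, 0.0255]
tool_rot: [-3.141, 0.0, 1.466]
force: [-2.4, -2.2, 1.4]
width: 0.059
gripper_force: 30.0
```

>>> play_rows:
  plan:
    - [0,0,0,0.1,-0.01,0,5.5]
    - [0,0,0,0,0,0,5.5]

```text
t: 8.3
tool_pos: [0.567, -0.1535, 0.0255]
tool_rot: [3.142, -0.0, 1.466]
force: [-3.2, -0.8, 1.5]
width: 0.0592
gripper_force: 30.0
```

>>> play_rows:
  plan:
    - [0,0,0,0.1,-0.01,0,5.5]
    - [0,0,0,0,0,0,5.5]

```text
t: 8.55
tool_pos: [0.5676, -0.1535, 0.0255]
tool_rot: [-3.141, -0.0, 1.466]
force: [-4.9, 0.4, 4.2]
width: 0.0591
gripper_force: 30.0
```

>>> play_rows:
  plan:
    - [0,0,0,0.1,-0.01,0,5.5]
    - [0,0,0,0,0,0,5.5]

```text
t: 8.8
tool_pos: [0.5676, -0.1535, 0.0255]
tool_rot: [-3.138, -0.0, 1.466]
force: [-9.1, 0.9, 8.1]
width: 0.0595
gripper_force: 30.0
```

>>> play_rows:
  plan:
    - [0,0,0,0.02,0.2,0,5.5]
    - [0,0,0,0.02,0.15,0,5.5]
    - [0,0,0,0,0,0,5.5]

```text
t: 9.18
tool_pos: [0.5678, -0.1526, 0.0256]
tool_rot: [-3.139, 0.003, 1.466]
force: [-9.1, -8.8, 6.0]
width: 0.0594
gripper_force: 30.0
```

```bash
python3 - <<'E'
from m import *
c,im,D=snap("wrist","w5"); c,im,P=load("w5"); z=P[...,2]
cv2.imwrite("pics/w5c.png",cv2.resize(im[90:260,180:520],None,fx=2.2,fy=2.2,interpolation=cv2.INTER_CUBIC)[:,:,::-1])
a=-.105; ex=np.array([np.cos(a),np.sin(a)]); ey=np.array([-ex[1],ex[0]]); T=np.array([516.5,-182.7])
s=monitor.read_state(); print(s["tool_pos"],s["force"]); d=s["tool_pos"][:2]*1000-T; print("tool in tray",d@ex,d@ey)
near=np.hypot(P[...,0]-s["tool_pos"][0],P[...,1]-s["tool_pos"][1])<.09
m=big(near&(z>.0128)&(z<.018)); q=plane(c,np.argwhere(m)[:,::-1],.016)[:,:2]*1000
r=np.stack([(q-T)@ex,(q-T)@ey],1); print("plate z",np.median(z[m]),rect(r/1000),np.percentile(r[:,1],[1,99]))
m=near&(z>.0185)&(z<.0245); q=plane(c,np.argwhere(m)[:,::-1],.022)[:,:2]*1000; r=np.stack([(q-T)@ex,(q-T)@ey],1)
L=r[(abs(r[:,0]-40)<25)&(r[:,1]>80)]; print("lip",len(L),np.percentile(L[:,1],[2,98]))
B=r[(abs(r[:,1]-83)<5)&(r[:,0]>60)]; print("back",len(B),np.percentile(B[:,0],[2,98]))
E
```

```text
[ 0.5678 -0.1526  0.0255] [-11.0065  -8.7171   6.0176]
tool in tray 47.82605855448648 35.347288647921005
plate z 0.014935167656420015 (array([47.8342, 58.3131]), array([62.3915, 76.5936]), np.float64(-1.51205173690344)) [29.3154 87.7837]
lip 2155 [92.4089 99.9152]
back 417 [77.6494 85.2674]
```

View pics/w5c.png

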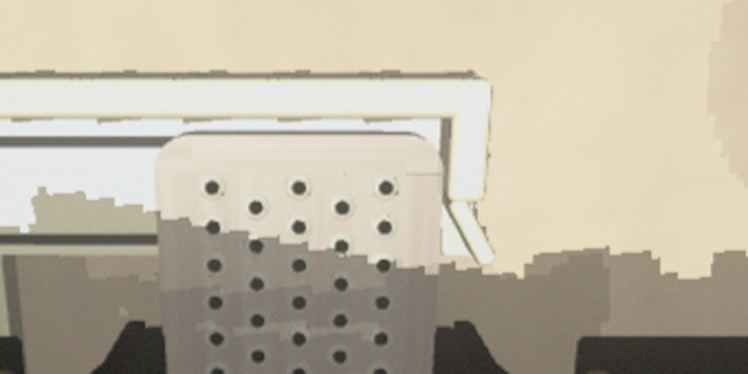

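The plate is against the back lip but still about 4 mm short of the left lip. The 11 N press makes friction that blocks the slide, so I'll ease off in x and continue in y.

>>> play_rows:
  plan:
    - [0,0,0,-0.12,0.01,0,5.5]
    - [0,0,0,0,0,0,5.5]

```text
t: 9.48
tool_pos: [0.5678, -0.1515, 0.0255]
tool_rot: [-3.141, 0.002, 1.465]
force: [-5.5, -5.2, 1.6]
width: 0.0593
gripper_force: 30.0
```

>>> play_rows:
  plan:
    - [0,0,0,0.01,0.1,0,5.5]
    - [0,0,0,0,0,0,5.5]

```text
t: 9.72
tool_pos: [0.5679, -0.1504, 0.0255]
tool_rot: [-3.141, 0.002, 1.466]
force: [-4.4, -5.2, 1.7]
width: 0.0589
gripper_force: 30.0
```

Sliding freely again; continue in y.

>>> play_rows:
  plan:
    - [0,0,0,0,0.1,0,5.5]
    - [0,0,0,0,0,0,5.5]

```text
t: 9.98
tool_pos: [0.568, -0.1493, 0.0255]
tool_rot: [-3.141, 0.002, 1.466]
force: [-4.2, -4.5, 2.1]
width: 0.0593
gripper_force: 30.0
```

>>> play_rows:
  plan:
    - [0,0,0,0.01,0.1,0,5.5]
    - [0,0,0,0,0,0,5.5]

```text
t: 10.22
tool_pos: [0.568, -0.149, 0.0255]
tool_rot: [-3.141, 0.003, 1.466]
force: [-5.4, -6.5, 1.2]
width: 0.0591
gripper_force: 30.0
```

>>> play_rows:
  plan:
    - [0,0,0,0.01,0.1,0,5.5]
    - [0,0,0,0,0,0,5.5]

```text
t: 10.48
tool_pos: [0.5681, -0.1489, 0.0255]
tool_rot: [-3.141, 0.004, 1.466]
force: [-5.4, -10.8, 1.2]
width: 0.0595
gripper_force: 30.0
```

Stalled with the force rising to 10.8 N, so it is home against both lips. I'll release, recentre (tool sits about 2 mm off the plate centre along its length) and check it.

>>> play_rows:
  plan:
    - [0,0,0,0,0,0,7.2]
    - [0,0,0,0,0,0,7.2]
    - [0,0,0,-0.05,-0.3,0,7.2]
    - [0,0,0,0,0,0,7.2]

```text
t: 10.98
tool_pos: [0.5681, -0.1492, 0.0256]
tool_rot: [3.141, -0.0, 1.466]
force: [0.7, -0.4, -0.1]
width: 0.0719
gripper_force: 0.0
```

```bash
python3 - <<'E'
from m import *
c,im,D=snap("wrist","w6"); c,im,P=load("w6"); z=P[...,2]
snap("scene","s6"); snap("side","d6")
a=-.105; ex=np.array([np.cos(a),np.sin(a)]); ey=np.array([-ex[1],ex[0]]); T=np.array([516.5,-182.7])
s=monitor.read_state(); print(s["tool_pos"],s["tool_rot"],s["force"],s["width"]); d=s["tool_pos"][:2]*1000-T; print("tool in tray",d@ex,d@ey)
near=np.hypot(P[...,0]-s["tool_pos"][0],P[...,1]-s["tool_pos"][1])<.09
m=big(near&(z>.0128)&(z<.018)); q=plane(c,np.argwhere(m)[:,::-1],.016)[:,:2]*1000
r=np.stack([(q-T)@ex,(q-T)@ey],1); print("plate z",np.median(z[m]),np.percentile(r[:,1],[1,99]),np.percentile(r[:,0][(r[:,1]>60)&(r[:,1]<82)],[1,99]))
# edge angles of plate
R=[];Lf=[]
for y in np.arange(56,84,2):
    b=r[(abs(r[:,1]-y)<1)][:,0]; R.append((y,b.max())); Lf.append((y,b.min()))
print("side slopes",np.polyfit(*np.array(R).T,1),np.polyfit(*np.array(Lf).T,1))
F=[]
for x in np.arange(28,68,3):
    b=r[abs(r[:,0]-x)<1.5][:,1]; F.append((x,b.max()))
print("end slope",np.polyfit(*np.array(F).T,1), np.array(F)[:,1])
m=near&(z>.0185)&(z<.0245); q=plane(c,np.argwhere(m)[:,::-1],.022)[:,:2]*1000; r=np.stack([(q-T)@ex,(q-T)@ey],1)
L=r[(abs(r[:,0]-40)<25)&(r[:,1]>80)]; print("lip",len(L),np.percentile(L[:,1],[2,98]))
B=r[(abs(r[:,1]-83)<5)&(r[:,0]>60)]; print("back",len(B),np.percentile(B[:,0],[2,98]))
E
```

```text
[ 0.568  -0.1491  0.0256] [ 3.1414 -0.0001  1.4659] [ 0.1772 -0.667   0.4281] 0.07184459613756845
tool in tray 47.719429927653145 38.842979505036595
plate z 0.014901857120519543 [32.7689 90.7454] [19.0658 77.6677]
side slopes [ 0.0445 75.1843] [ 0.0012 18.5361]
end slope [ 0.0001 91.1875] [91.1897 91.1899 91.1901 91.1904 91.1906 91.1908 91.1911 91.1913 91.1915
 91.1917 91.192  91.1922 91.1924 91.1927]
lip 2127 [92.3979 99.5879]
back 394 [77.6544 85.1914]
```

The plate is square (end-edge slope 0) with its edge at the back lip line (77.7) and within about 0.6 mm of the left lip. I'll recentre, lower the fingers into the slots, pinch, and do a final snug check in y.

>>> play_rows:
  plan:
    - [0,0,0,-0.02,-0.19,0,7.2]
    - [0,0,0,0,0,-0.5,7.2]
    - [0,0,0,0,0,-0.35,7.2]
    - [0,0,0,0,0,0,7.2]

```text
t: 11.62
tool_pos: [0.5673, -0.1509, 0.0164]
tool_rot: [-3.14, -0.0, 1.466]
force: [-0.2, -0.1, -0.2]
width: 0.0716
gripper_force: 0.0
```

>>> play_rows:
  plan:
    - [0,0,0,0,0,0,6.4]
    - [0,0,0,0,0,0,5.5]
    - [0,0,0,0,0,0,5.5]
    - [0,0,0,0,0,0,5.5]

```text
t: 12.12
tool_pos: [0.5678, -0.1511, 0.0172]
tool_rot: [3.142, 0.0, 1.466]
force: [-1.4, 0.3, 0.6]
width: 0.059
gripper_force: 30.0
```

>>> play_rows:
  plan:
    - [0,0,0,0.01,0.1,0,5.5]
    - [0,0,0,0.01,0.1,0,5.5]
    - [0,0,0,0,0,0,5.5]

```text
t: 12.5
tool_pos: [0.5678, -0.151, 0.0172]
tool_rot: [3.141, 0.003, 1.466]
force: [-1.3, -8.1, -0.5]
width: 0.0593
gripper_force: 30.0
```

No movement under 8 N, so it is snug against both lips. Relieve the push, then lift straight up.

>>> play_rows:
  plan:
    - [0,0,0,-0.02,-0.2,0,5.5]
    - [0,0,0,0,0,0.5,5.5]
    - [0,0,0,0,0,1.5,5.5]
    - [0,0,0,0,0,3,5.5]
    - [0,0,0,0,0,4,5.5]
    - [0,0,0,0,0,2.3,5.5]
    - [0,0,0,0,0,0,5.5]

```text
t: 13.38
tool_pos: [0.5697, -0.1513, 0.1335]
tool_rot: [3.136, 0.001, 1.466]
force: [0.3, -0.8, -1.7]
width: 0.0593
gripper_force: 30.0
```

>>> play_rows:
  plan:
    - [0,0,0.02,-0.6,2.5,0,5.5]
    - [0,0,0.03,-1,4.5,0,5.5]
    - [0,0,0.03,-1.1,5,0,5.5]
    - [0,0,0.03,-1.2,5.2,0,5.5]
    - [0,0,0.03,-1.2,5.2,0,5.5]
    - [0,0,0.03,-1.2,5,0,5.5]
    - [0,0,0.03,-1,4.5,0,5.5]
    - [0,0,0.021,-0.8,2.9,0,5.5]

```text
t: 14.38
tool_pos: [0.4838, 0.1996, 0.1283]
tool_rot: [-3.138, -0.0, 1.69]
force: [0.4, -0.6, -1.7]
width: 0.0596
gripper_force: 30.0
```

>>> play_rows:
  plan:
    - [0,0,0,0,0,-1.5,5.5]
    - [0,0,0,0,0,-1.5,5.5]
    - [0,0,0,0,0,0,5.5]
    - [0,0,0,0,0,0,5.5]

```text
t: 14.88
tool_pos: [0.4868, 0.1961, 0.0997]
tool_rot: [-3.141, 0.0, 1.685]
force: [-0.2, -0.0, -2.4]
width: 0.0591
gripper_force: 30.0
```

```bash
python3 - <<'E'
from m import *
s=monitor.read_state(); tp=s["tool_pos"]*1000; print(tp,s["tool_rot"])
a=.1166; ex=np.array([np.cos(a),np.sin(a)]); ey=np.array([-ex[1],ex[0]]); C=np.array([486.9,197.6])
d=tp[:2]-C; print("tool in box frame",d@ex,d@ey)
for cam,t in [("wrist","w7"),("scene","s7"),("side","d7")]:
    snap(cam,t); c,im,P=load(t,cam); z=P[...,2]
    near=np.hypot(P[...,0]-.487,P[...,1]-.197)<.10
    print(cam,"table",np.nanmedian(z[abs(z)<.006]))
    sat=cv2.cvtColor(im,cv2.COLOR_RGB2HSV)[...,1]
    for nm,lo,hi,zz in [("plate",.088,.104,.0985),("rim",.065,.074,.07)]:
        m=near&(z>lo)&(z<hi)&((sat<70) if nm=="plate" else (sat>80)); 
        if m.sum()<50: print(nm,"few",m.sum()); continue
        q=plane(c,np.argwhere(m)[:,::-1],zz)[:,:2]*1000; r=np.stack([(q-C)@ex,(q-C)@ey],1)
        print(nm,m.sum(),np.median(z[m]),"x",np.percentile(r[:,0],[.5,2,98,99.5]).round(1),"y",np.percentile(r[:,1],[.5,2,98,99.5]).round(1))
    im2=im if cam=="wrist" else im[np.ix_(range(210,310),range(220,380))]
    if cam=="scene": cv2.imwrite("pics/s7c.png",cv2.resize(im[220:310,240:350],None,fx=6,fy=6,interpolation=cv2.INTER_CUBIC)[:,:,::-1])
E
```

```text
[486.8287 196.0989  99.71  ] [-3.1409  0.0001  1.6853]
tool in box frame -0.24543680078625066 -1.4826545783306733
wrist table -0.0014418321334948303
plate 21025 0.09740315522924109 x [-34.5 -29.1  29.6  34.8] y [-38.5 -36.8  52.7  53.6]
rim 6414 0.06861830665777349 x [-41.8 -41.4  41.6  42.1] y [-59.7 -56.9  67.7  67.8]
scene table -0.0009705005505620257
plate 580 0.09842198316184497 x [-32.6 -30.3  28.6  33.7] y [-25.2 -22.8  53.1  54.2]
rim 258 0.0686797784950322 x [-46.  -45.5  38.8  39.6] y [25.4 27.6 69.5 69.8]
side table 0.000644383446050556
plate 562 0.1000378255046579 x [-36.3 -28.4  30.4  34.8] y [-52.7 -52.5  52.5  52.7]
rim 233 0.06965387765060993 x [-41.4 -40.3  43.4  43.6] y [-35.8 -22.8  70.7  71. ]
```

View pics/w7.png

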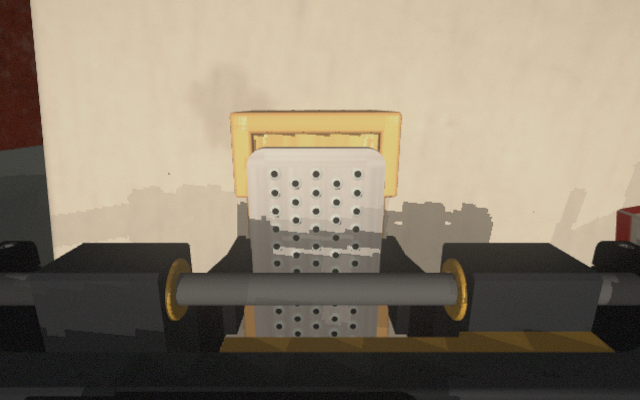

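w7: the plate (columns 248–385) is square over the box rim (232–400) and centred across it. It needs about 1.7 mm more along the length. Correct that and lower to just above the rim.

>>> play_rows:
  plan:
    - [0,0,0.002,-0.02,0.17,0,5.5]
    - [0,0,0,0,0,-0.8,5.5]
    - [0,0,0,0,0,-0.8,5.5]
    - [0,0,0,0,0,-0.4,5.5]
    - [0,0,0,0,0,0,5.5]
    - [0,0,0,0,0,0,5.5]

```text
t: 15.78
tool_pos: [0.4867, 0.1987, 0.0801]
tool_rot: [3.141, -0.0, 1.689]
force: [-1.2, -0.8, -1.2]
width: 0.0595
gripper_force: 30.0
```

```bash
python3 - <<'E'
from m import *
s=monitor.read_state(); tp=s["tool_pos"]*1000; print(tp,s["tool_rot"])
a=.1166; ex=np.array([np.cos(a),np.sin(a)]); ey=np.array([-ex[1],ex[0]]); C=np.array([486.9,197.6])
d=tp[:2]-C; print("tool in box frame",d@ex,d@ey)
snap("wrist","w8"); c,im,P=load("w8"); z=P[...,2]
near=np.hypot(P[...,0]-.487,P[...,1]-.197)<.10
sat=cv2.cvtColor(im,cv2.COLOR_RGB2HSV)[...,1]
for nm,m,zz in [("plate",near&(z>.073)&(z<.081)&(sat<70),.0777),("rim",near&(z>.065)&(z<.073)&(sat>80),.07)]:
    q=plane(c,np.argwhere(m)[:,::-1],zz)[:,:2]*1000; r=np.stack([(q-C)@ex,(q-C)@ey],1); r=r[r[:,1]>25]
    k=r[r[:,1]<48]
    print(nm,m.sum(),np.median(z[m]),"x",np.percentile(k[:,0],[.5,2,98,99.5]).round(1),"y",np.percentile(r[:,1],[.5,2,98,99.5]).round(1))
    if nm=="rim":
        for g,w in [(r[(abs(r[:,0])<20)],1),(k[k[:,0]>0],0),(k[k[:,0]<0],0)]: print(" inner",np.percentile(g[:,w],[1,99]).round(1))
E
```

```text
[486.66   198.6634  80.1196] [ 3.1415 -0.      1.6888]
tool in box frame -0.11468778346763217 1.084141168006581
plate 20665 0.07785051119834144 x [-29.4 -28.5  29.1  30. ] y [25.2 25.6 55.6 56. ]
rim 8455 0.06859110268886473 x [-41.8 -41.5  41.8  42.1] y [25.6 26.7 67.7 67.7]
 inner [57.7 67.7]
 inner [32.2 42.1]
 inner [-41.8 -31.5]
```

Gaps: across 2.2/2.1 mm and at the far end about 1.6 mm. Ideal is 2.3 mm all round. Shift −0.6 mm and lower gently.

>>> play_rows:
  plan:
    - [0,0,0,0,-0.06,0,5.5]
    - [0,0,0,0,0,-0.2,5.5]
    - [0,0,0,0,0,-0.2,5.5]
    - [0,0,0,0,0,-0.1,5.5]
    - [0,0,0,0,0,0,5.5]

```text
t: 16.45
tool_pos: [0.4864, 0.198, 0.0749]
tool_rot: [-3.141, 0.0, 1.689]
force: [-0.0, -0.9, -2.1]
width: 0.0592
gripper_force: 30.0
```

>>> play_rows:
  plan:
    - [0,0,0,0,0,-0.1,5.5]
    - [0,0,0,0,0,-0.1,5.5]
    - [0,0,0,0,0,0,5.5]

```text
t: 16.82
tool_pos: [0.4865, 0.198, 0.0729]
tool_rot: [-3.141, -0.0, 1.689]
force: [-0.2, -1.1, -1.6]
width: 0.0593
gripper_force: 30.0
```

>>> play_rows:
  plan:
    - [0,0,0,0,0,-0.1,5.5]
    - [0,0,0,0,0,0,5.5]

```text
t: 17.08
tool_pos: [0.4865, 0.198, 0.072]
tool_rot: [-3.141, 0.0, 1.689]
force: [-0.3, 0.1, -2.0]
width: 0.0592
gripper_force: 30.0
```

>>> play_rows:
  plan:
    - [0,0,0,0,0,-0.05,5.5]
    - [0,0,0,0,0,0,5.5]

```text
t: 17.32
tool_pos: [0.4865, 0.198, 0.0715]
tool_rot: [3.142, -0.0, 1.689]
force: [0.6, -0.2, -1.3]
width: 0.0589
gripper_force: 30.0
```

>>> play_rows:
  plan:
    - [0,0,0,0,0,-0.05,5.5]
    - [0,0,0,0,0,0,5.5]

```text
t: 17.58
tool_pos: [0.4866, 0.198, 0.0711]
tool_rot: [3.141, -0.0, 1.689]
force: [-1.2, 0.1, -0.4]
width: 0.059
gripper_force: 30.0
```

>>> play_rows:
  plan:
    - [0,0,0,0,0,-0.05,5.5]
    - [0,0,0,0,0,0,5.5]

```text
t: 17.82
tool_pos: [0.4866, 0.1981, 0.0711]
tool_rot: [3.142, 0.0, 1.689]
force: [-3.3, -1.2, 6.0]
width: 0.0592
gripper_force: 30.0
```

Contact at 71.1 mm, as expected for the seat (71.2). Release and rise.

>>> play_rows:
  plan:
    - [0,0,0,0,0,0,6.1]
    - [0,0,0,0,0,0,6.6]
    - [0,0,0,0,0,0,7.2]
    - [0,0,0,0,0,0,7.2]

```text
t: 18.32
tool_pos: [0.4866, 0.198, 0.0704]
tool_rot: [3.142, -0.0, 1.689]
force: [-0.3, -0.8, 0.6]
width: 0.0711
gripper_force: 0.0
```

>>> play_rows:
  plan:
    - [0,0,0,0,0,1,7.2]
    - [0,0,0,0,0,3,7.2]
    - [0,0,0,0,0,4,7.2]
    - [0,0,0,-1,-3,4,7.2]
    - [0,0,0,-1,-5,3,7.2]
    - [0,0,0,-1,-5,2,7.2]
    - [0,0,0,0,0,0,7.2]
    - [0,0,0,0,0,0,7.2]

```text
t: 19.32
tool_pos: [0.4566, 0.0682, 0.2409]
tool_rot: [3.141, -0.0, 1.688]
force: [1.3, -0.5, -0.9]
width: 0.072
gripper_force: 0.0
```

```bash
python3 - <<'E'
from m import *
print(monitor.read_state()["tool_pos"])
a=.1166; ex=np.array([np.cos(a),np.sin(a)]); ey=np.array([-ex[1],ex[0]]); C=np.array([486.9,197.6])
snap("wrist","w9"); c,im,P=load("w9"); z=P[...,2]; print(ray(c,[0,0])[0])
near=np.hypot(P[...,0]-.487,P[...,1]-.197)<.10
sat=cv2.cvtColor(im,cv2.COLOR_RGB2HSV)[...,1]
m0=near&(z>.05)&(z<.08)
for nm,m in [("plate",m0&(sat<70)),("rim",m0&(sat>80)&(z>.065))]:
    q=plane(c,np.argwhere(m)[:,::-1],.07)[:,:2]; print(nm,m.sum(),np.median(z[m]),rect(q))
    if nm=="plate":
        A=np.c_[P[m][:,:2],np.ones(m.sum())]; print("tilt",np.linalg.lstsq(A,z[m],rcond=None)[0])
uv=proj(c,[[.487,.197,.07]])[0].astype(int); print(uv)
x0,y0=max(uv[0]-130,0),max(uv[1]-100,0); cv2.imwrite("pics/w9c.png",cv2.resize(im[y0:y0+200,x0:x0+260],None,fx=3,fy=3)[:,:,::-1])
E
```

```text
[0.4566 0.0682 0.2409]
[0.4488 0.1402 0.3878]
plate 7651 0.06882966446922395 (array([488.6987, 178.6551]), array([82.599, 97.681]), np.float64(0.1169907608625258))
tilt [-0.0025  0.0003  0.07  ]
rim 2354 0.06853761661790625 (array([488.6925, 178.6547]), array([84.7012, 97.6823]), np.float64(0.11699916646471631))
[369  40]
```

View pics/w9c.png

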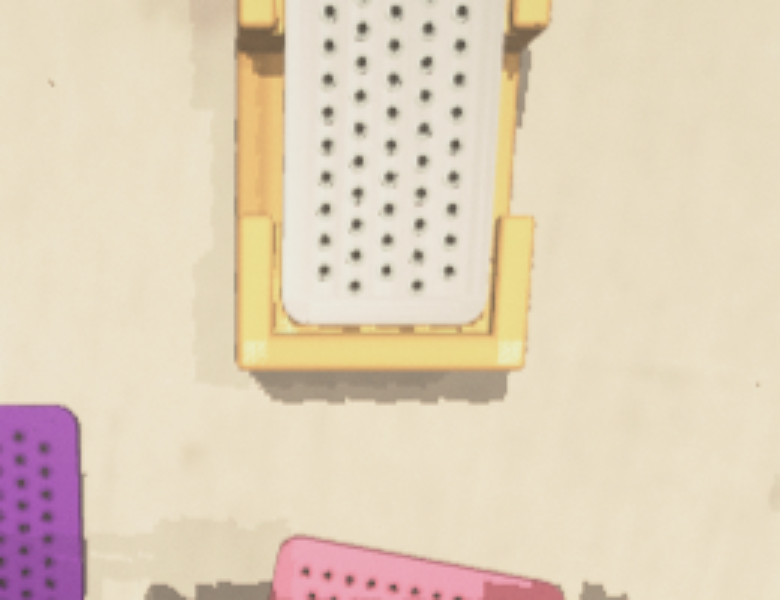

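The plate lies in the rebate with clear gaps to the rim. It is level with the rim (68.8 vs 68.5 mm) and not tilted, and the gripper is clear. Handing in.

```bash
python3 -c "
from bench import finish_job
print(finish_job())"
```

```text
the job is handed in; nothing more can be done
None
```

The grating plate was slid home against both lips, pinched at the slots, lifted and set flush in the grater box's rebate; I handed the job in at about 19 s, without a last look at the ramekin and tin, though no move went near them.

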